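# Mount the carved owl on its plinth

## Robot

A 6-joint arm with a two-finger parallel gripper is mounted at the origin on the work surface. World frame = base frame: x ahead of the robot, y to its left, z up, the work surface at z = 0. Lengths are in m, angles in rad, forces in N, time in s.
With the tool pointing down it reaches from about 0.25 to 0.85 m from the base axis. Payload 12.5 kg.
Tool frame: the origin (TCP) lies midway between the tips of the shut fingers; the grasp point (between the pads) lies 19 mm behind it; z points along the fingers, y is the line along which they close (so a half turn about z gives the same grasp; the last joint's range is limited). The gripper opens to 93 mm and grips with 3 to 60 N. Pads are 15 mm wide; open, the fingers measure 128 mm over their backs; the gripper's body (75 mm by 188 mm) begins 65 mm behind the grasp point.
Start: joints at [-1.279, 0.351, 1.652, -0, 1.139, -0.085], TCP at [0.202, -0.511, 0.219] pointing down, gripper open.
Joint ranges: [-2.75, 2.75], [-0.79, 2.1], [0.01, 2.65], [-1.57, 4.71], [0.07, 3.14], [-2.87, 2.87]. Speed limits (rad/s): [2.22, 2.22, 2.79, 3.14, 3.14, 3.14].

## Interface

Orientations are given as a rotation vector (axis times angle).
In Python, from cell import r gives the robot as it stands. The module is installed in compiled form; this text tells all that it offers.
- The arm moves only by the shell command python3 -m inch 'ROWS' [OPENING] [FORCE]. ROWS is JSON, a list of rows, each an object with "travel": the shift along the tool's x, y, z in m, a list of three; "twist": the turn, a rotation vector about the tool's x, y, z in degrees, a list of three. In form: [{"travel": [x, y, z], "twist": [wx, wy, wz]}, ...]. A call has 1 to 5 rows; each row is the pose to reach, as a shift and turn from the pose commanded when the call began, along the tool's axes at that moment; what a row does not reach only later rows make up. A row lasts 1/12 s, in which the tool goes at most 41.7 mm and 7.16 degrees, less where a joint would pass 70% of its speed; a pose out of reach is approached as far as the arm can. A call with a gripper value outside its range is refused whole. OPENING is the closure, from -1 (fully open) to 1 (shut), set as the call begins (- or left out, the last holds). The fingers move at their own pace and stop on an object; FORCE is the grip in N (left out, the last holds). Time passes only in rows, so rows that repeat a pose let the fingers close. It gives the time, the measured TCP pose, the force, the opening and the grip force at its end, in the units of the state.
- r.get_state(): the state, without advancing time (a new reading comes with each control period).
- r.grab_frame(name): name is "scene" or "side" or "wrist"; returns a dict with "img" (480x640x3 uint8, red, green, blue), "depth" (480x640 float32, m along the optical axis (not along the pixel's ray), 0 where there is no reading), "fx", "fy", "cx", "cy" (pixels), "dist_coeffs" ([k1, k2, p1, p2, k3] as OpenCV has them; the pictures are not rectified), "extrinsics" (4x4, takes a point from camera to world coordinates). Camera axes: x right, y up, looking along -z (the intrinsics and any distortion apply to the point x, -y, -z); pixel columns grow to the right and rows downward; lengths in m; the calibration is good to about 2 mm. A picture is of the moment at which its call begins.
- r.close_job(): hands the job in; it is judged then, once.
The state is a dict: "time": time; "q": joint angles; "joint_vel": joint speeds; "joint_torque": joint torques, N m; "tool_pos": TCP position; "tcp_rot": TCP orientation; "ft_force": force on the tool from outside, world axes, zero at the start; "wrist_torque": the same for the moment, N m; "grip_width": finger opening in m; "grasp_force": force on a finger pad.
Only numpy, scipy, OpenCV 4.12 (cv2) and the standard library are available. Lean on these libraries where they do the work, as an engineer would, in place of code of your own. Each camera call takes 0.05 s, during which the arm holds its last target. There are 200 camera calls.

## Task

Lay the dark walnut disc flat and centred on the round oak plate. Then lift the brittle limewood owl off its sloping blue rest, stand it upright on the green felt mat and let go of it to see that it stands by itself; then take it up again and stand it upright in the middle of the walnut disc. Handle the owl gently: hold it with a light grip, set it down softly, never let it fall or touch the bare bench, and leave the pale disc and the two carving gouges where they lie.

Things in the scene. Friction and masses are not known exactly. Their poses are not given: they have to be found in the camera images.
- owl: brittle carved limewood owl, 150 g, 138 mm tall. Origin: centre of its underside; z up to the head, -x the way it looks, +x flat back, y across the wings. Foot 46 (x) by 50 (y), 14 mm high. Starts on the rest leaning far back, face up, z axis 40 degrees above level. Cracks if the fingers press it with over 90 N in all (45 N a finger) or if it is pressed on anything with over 40 N
- owl_waist (a point): middle of the owl's body, 50 mm above its underside, axes as the owl's. Flat-sided wings here, 52 mm apart across y, from 20 to 80 mm above the underside; body 44 mm deep along x
- owl_head (a point): middle of the owl's head, 106 mm above its underside, axes as the owl's. Head flat sided, 44 mm across y, 38 mm deep along x, from 84 to 128 mm above the underside, with two small ear tufts on top up to 138 mm
- easel: blue-painted rest, fixed to the bench: a board 46 mm wide sloping up at 40 degrees towards its +x end, with a ledge 18 mm high at the low end on which the owl's foot rests; 150 x 90 mm foot plate, 115 mm high. Origin: centre of its underside. The owl's underside centre starts 70 mm to -x of the origin and 53 mm up
- mat: green felt mat, fixed flat on the bench, 130 x 130 mm, 4 mm thick. Origin: centre of its underside
- plate: round pale oak plate with a dark ring near its rim, 130 mm across, 12 mm thick, flat topped, loose on the bench. Origin: centre of its underside
- walnut: dark walnut disc, 68 mm across, 18 mm thick, about 60 g, lying flat on the bench. Origin: centre of its underside
- maple: the pale maple disc, same size as the walnut one (68 mm across, 18 mm thick), a spare to be left alone. Origin: centre of its underside
- gouge_a: carving gouge with a pale wooden handle, 205 mm long, 24 mm thick, lying flat; leave alone. Origin on its underside
- gouge_b: carving gouge with a red handle, 205 mm long, 24 mm thick, lying flat; leave alone. Origin on its underside
Mind the look-alikes: they are no part of the job. There is more than one size of the mat; the one meant has the size given above.

How it is judged:
On the way, in this order (a step that is already met when the one before it is completed fails the run):
1. the walnut disc lies flat and centred on the oak plate, let go (horizontal distance between walnut and plate below 0.012 m and z of walnut in the frame of plate between 0.008 and 0.016 m and angle between walnut's own z axis and vertical below 0.08 rad and contact force between the fingers and walnut below 0.1 N and linear speed of walnut below 0.03 m/s), for 0.2 s.
2. the owl stands upright on the felt mat by itself, let go (angle between owl's own z axis and vertical below 0.12 rad and z of owl in the frame of mat between 0 and 0.009 m and horizontal distance between owl and mat below 0.055 m and contact force between the fingers and owl below 0.1 N and linear speed of owl below 0.03 m/s), for 0.3 s.
At the end, for the whole second after the job is handed in: The walnut disc lies flat on the oak plate, centres within 12 mm; the owl stands upright (within 0.1 rad) on the walnut disc, centres within 12 mm; both released and at rest (all of step 1 and horizontal distance between owl and walnut below 0.012 m and z of owl in the frame of walnut between 0.014 and 0.022 m and angle between owl's own z axis and vertical below 0.1 rad and linear speed of owl below 0.03 m/s and contact force between the fingers and owl below 0.1 N); the robot touches nothing.
It fails at once if the owl is squeezed or pressed by the fingers with more than 90 N in all (contact force between the fingers and owl above 90 N).
It fails at once if the owl is set down hard (more than 40 N) on the mat, disc or plate, or pressed so against its rest (contact force between owl and mat above 40 N or contact force between owl and walnut above 40 N or contact force between owl and plate above 40 N or contact force between owl and easel above 40 N).
It fails at once if the owl is let fall (faster than 0.4 m/s while the fingers do not hold it, a drop of some 8 mm) (linear speed of owl above 0.4 m/s and contact force between the fingers and owl below 0.1 N).
It fails at once if the owl touches the bare bench (contact force between owl and table above 0.5 N).
It fails at once if the pale disc or a gouge is moved more than 30 mm (distance of any of maple, gouge_a, gouge_b from where it was at the start of the episode above 0.03 m).
It also fails if it takes over 67 s, if anything falls off the work surface, if the arm or the gripper's body presses on something with over 40 N, if the wrist force passes 120 N, or if a joint passes its speed limit or range.

## Working session

There is one attempt and no reset: what is moved stays moved. The work goes in short steps, Python scripts to look and compute and a shell command to move; the robot and the scene stay as the last step left them, time stands still between calls to the robot, and variables do not carry over. Pictures are saved under pics/ and viewed, at most 12 in all, crops included, and the job is handed in when it is done.

```bash
mkdir -p pics
cat > h.py <<'E'
import numpy as np, cv2
from cell import r
from scipy.spatial.transform import Rotation as R
def snap(n,tag):
    f=r.grab_frame(n); cv2.imwrite(f'pics/{tag}.png',f['img'][:,:,::-1]); np.savez(f'pics/{tag}.npz',**f); return f
def load(tag): return dict(np.load(f'pics/{tag}.npz'))
def K(f): return np.array([[f['fx'],0,f['cx']],[0,f['fy'],f['cy']],[0,0,1.]])
def ray(f,uv):
    p=cv2.undistortPoints(np.array([[uv]],float),K(f),np.array(f['dist_coeffs'],float))[0,0]
    E=np.array(f['extrinsics']); return E[:3,3],E[:3,:3]@np.array([p[0],-p[1],-1.])
def onz(f,uv,z):
    o,d=ray(f,uv); return o+d*(z-o[2])/d[2]
def dep(f,uv):
    u,v=map(int,uv); o,d=ray(f,uv); return o+d*float(np.median(f['depth'][v-1:v+2,u-1:u+2]))
def cloud(f):
    h,w=f['depth'].shape; uv=np.stack(np.meshgrid(np.arange(w),np.arange(h)),-1).reshape(-1,1,2).astype(float)
    p=cv2.undistortPoints(uv,K(f),np.array(f['dist_coeffs'],float))[:,0]
    z=f['depth'].reshape(-1,1); E=np.array(f['extrinsics'])
    return (np.c_[p[:,:1],-p[:,1:],-np.ones(len(p))]*z@E[:3,:3].T+E[:3,3]).reshape(h,w,3)
def tri(a,b):
    (o1,d1),(o2,d2)=a,b; s=np.linalg.lstsq(np.c_[d1,-d2],o2-o1,rcond=None)[0]
    p,q=o1+s[0]*d1,o2+s[1]*d2; return (p+q)/2,np.linalg.norm(p-q)
def go(pos,rotm=None):
    "shift and twist in tool axes from measured pose"
    s=r.get_state(); T=R.from_rotvec(s['tcp_rot']); 
    print('shift',T.inv().apply(np.array(pos)-s['tool_pos']).round(4))
    if rotm is not None: print('twist',np.degrees((T.inv()*R.from_matrix(rotm)).as_rotvec()).round(2))
E
python3 - <<'E'
from h import *
a=snap('scene','s0');b=snap('side','d0')
s=r.get_state();print(s); print(R.from_rotvec(s['tcp_rot']).as_matrix().round(3))
for f in(a,b): print(np.array(f['extrinsics']).round(3),f['fx'],f['dist_coeffs'])
E
```

```text
{'time': 0.1, 'q': array([-1.27860771e+00,  3.51191128e-01,  1.65231741e+00, -1.62535249e-05,
        1.13909664e+00, -8.45948971e-02]), 'joint_vel': array([-4.85889250e-05, -1.76234467e-03, -1.10837301e-03, -1.18132280e-03,
       -1.35177029e-03, -2.82745578e-03]), 'joint_torque': array([ 5.37847682e-04, -4.98026633e+01, -2.85703951e+01,  7.00154761e-02,
        2.38893530e-02, -2.69552299e-05]), 'tool_pos': array([ 0.20230105, -0.51113139,  0.21816668]), 'tcp_rot': array([-3.08501774e+00, -5.88177610e-01,  1.87787043e-04]), 'ft_force': array([-0.30968961,  0.15972098,  0.61438715]), 'wrist_torque': array([ 0.00080813,  0.00073048, -0.00833571]), 'grasp_force': 0.0, 'grip_width': 0.09303791955114993}
[[ 0.93   0.368 -0.   ]
 [ 0.368 -0.93   0.001]
 [ 0.    -0.001 -1.   ]]
[[ 0.633 -0.608  0.479  1.037]
 [ 0.774  0.509 -0.376 -0.532]
 [-0.015  0.609  0.793  1.034]
 [ 0.     0.     0.     1.   ]] 540.8359261126809 [-0.02562142  0.          0.          0.          0.        ]
[[-0.695  0.543 -0.47  -0.239]
 [-0.719 -0.516  0.466  0.621]
 [ 0.01   0.662  0.75   1.206]
 [ 0.     0.     0.     1.   ]] 600.428863989376 [-0.06191302  0.          0.          0.          0.        ]
```

View pics/s0.png

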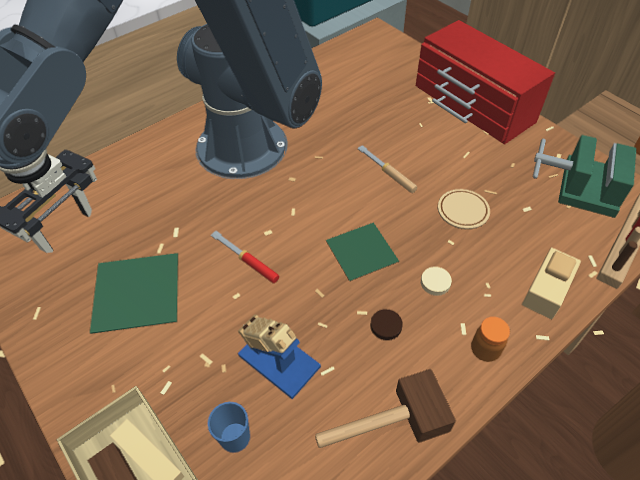

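View pics/d0.png

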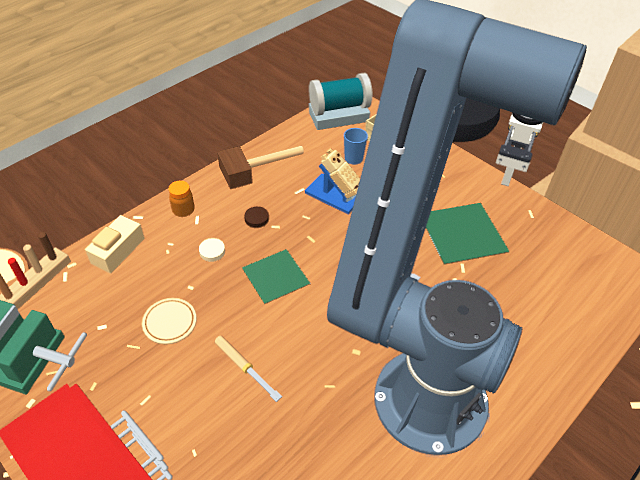

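The scene view shows the walnut at (387,324), maple (436,280), plate (464,209), mats at (135,292) and (362,251), and the owl on its rest at (270,345). In the side view the walnut is at (256,217), the plate at (169,320), the small mat at (275,275) and the owl at (340,172).

```bash
cat > m.py <<'E'
from h import *
a,b=load('s0'),load('d0')
for n,u,v in [('walnut',(387,323),(256.5,215.5)),('plate',(464,208.5),(169,320)),('maple',(436.5,279),(211,248.5))]:
    p,e=tri(ray(a,u),ray(b,v)); print(n,p.round(4),e.round(4),dep(a,u).round(4),dep(b,v).round(4))
for n,c in [('big',[(97,262),(178,254),(178,322),(90,332)]),('small',[(327,238),(376,223),(399,260),(348,280)])]:
    P=np.array([onz(a,x,.004) for x in c]);print(n,P.mean(0).round(3),np.linalg.norm(P-np.roll(P,1,0),axis=1).round(3))
# blobs in cloud by world position
for f,t in((a,'scene'),(b,'side')):
    C=cloud(f); im=f['img'].astype(float); h=C[...,2]
    hsv=cv2.cvtColor(f['img'],cv2.COLOR_RGB2HSV)
    def rep(n,m,near,rad=.12):
        m=m&(np.hypot(*(C[...,:2]-near).transpose(2,0,1))<rad)
        Q=C[m]; 
        if len(Q): (c,wh,an)=cv2.minAreaRect(Q[:,:2].astype(np.float32)); print(t,n,len(Q),'rect',np.round(c,4),np.round(wh,3),round(an,1),'zmed',np.median(Q[:,2]).round(4), 'circ',[np.round(x,4) for x in cv2.minEnclosingCircle(Q[:,:2].astype(np.float32))])
    w=dep(a,(387,323))[:2];p=dep(a,(464,208))[:2];mp=dep(a,(436,279))[:2]; sm=dep(a,(362,251))[:2]; ea=dep(a,(268,345))[:2]
    rep('walnut',(h>.013)&(h<.03),w,.06);rep('plate',(h>.008)&(h<.025),p,.09);rep('maple',(h>.013)&(h<.03),mp,.06)
    rep('smallmat',(hsv[...,0]>60)&(hsv[...,0]<95)&(hsv[...,1]>90),sm,.13)
    bl=(hsv[...,0]>100)&(hsv[...,0]<125)&(hsv[...,1]>130)
    rep('easelbase',bl&(h<.03),ea,.12)
    rep('easelall',bl&(h>.03),ea,.12)
    rep('owl',~bl&(h>.04),ea,.12)
E
python3 m.py
cat > z.py <<'E'
from h import *
a,b=load('s0')['img'],load('d0')['img']
c=[cv2.resize(i,(400,400),interpolation=cv2.INTER_CUBIC) for i in (a[300:400,230:330],b[135:215,300:380])]
cv2.imwrite('pics/z.png',np.hstack(c)[:,:,::-1])
E
python3 z.py
```

```text
walnut [ 0.6763 -0.0817  0.014 ] 0.0029 [ 0.6782 -0.0818  0.0168] [ 0.6713 -0.0796  0.0191]
plate [0.5621 0.2922 0.0084] 0.0014 [0.5638 0.2907 0.0111] [0.5582 0.2932 0.0135]
maple [0.6667 0.0822 0.0139] 0.0003 [0.6677 0.0808 0.0164] [0.6656 0.0827 0.0152]
big [ 0.251 -0.456  0.004] [0.188 0.191 0.186 0.189]
small [0.493 0.015 0.004] [0.131 0.129 0.122 0.133]
scene walnut 719 rect [ 0.6774 -0.084 ] [0.066 0.067] 60.1 zmed 0.018 circ [array([ 0.6771, -0.0834]), np.float64(0.035)]
scene plate 1583 rect [0.5626 0.2903] [0.129 0.131] 0.8 zmed 0.0121 circ [array([0.5633, 0.2921]), np.float64(0.0683)]
scene maple 614 rect [0.668  0.0785] [0.066 0.068] 85.5 zmed 0.0175 circ [array([0.6678, 0.0792]), np.float64(0.0348)]
scene smallmat 2305 rect [0.4922 0.013 ] [0.129 0.131] 75.9 zmed 0.0039 circ [array([0.4918, 0.0127]), np.float64(0.0885)]
scene easelbase 1872 rect [ 0.5959 -0.3085] [0.15 0.09] 12.0 zmed 0.0147 circ [array([ 0.597 , -0.3094]), np.float64(0.0845)]
scene easelall 391 rect [ 0.6286 -0.3499] [0.11  0.145] 48.5 zmed 0.0744 circ [array([ 0.619 , -0.3608]), np.float64(0.0833)]
scen
[... 265 characters left out ...]
77 0.2994] [0.15 0.13] 36.7 zmed 0.013 circ [array([0.5719, 0.2985]), np.float64(0.0791)]
side maple 404 rect [0.6636 0.0822] [0.066 0.07 ] 52.7 zmed 0.0177 circ [array([0.6654, 0.0817]), np.float64(0.0371)]
side smallmat 1984 rect [0.4915 0.0136] [0.13  0.133] 75.1 zmed 0.0038 circ [array([0.4903, 0.0149]), np.float64(0.0884)]
side easelbase 770 rect [ 0.6028 -0.3516] [0.152 0.189] 11.0 zmed 0.0141 circ [array([ 0.5997, -0.3424]), np.float64(0.1089)]
side easelall 243 rect [ 0.594  -0.3658] [0.114 0.173] 14.9 zmed 0.0649 circ [array([ 0.5935, -0.3638]), np.float64(0.1001)]
side owl 1101 rect [ 0.5898 -0.3645] [0.121 0.178] 15.3 zmed 0.104 circ [array([ 0.5897, -0.3622]), np.float64(0.1041)]
```

View pics/z.png

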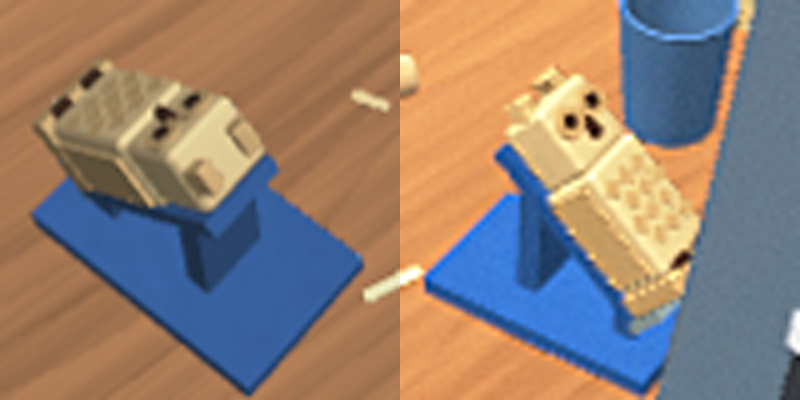

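The crop shows the owl's face up with its head toward the +x end of the rest. The 130 mm mat is the nearer one, at (0.492, 0.014). The walnut comes first.

Run:
```python
from h import *
go([.63,-.082,.20],np.diag([1.,-1,-1]))
```

```text
shift [ 0.5556 -0.2416  0.0185]
twist [-6.000e-02  1.000e-02  2.159e+01]
```

```bash
python3 -m inch '[{"travel":[0.040,-0.017,0.001],"twist":[0,0,0]},{"travel":[0.080,-0.034,0.003],"twist":[0,0,0]},{"travel":[0.120,-0.052,0.004],"twist":[0,0,0]},{"travel":[0.160,-0.070,0.005],"twist":[0,0,0]},{"travel":[0.185,-0.080,0.006],"twist":[0,0,0]}]' -1 20
python3 -m inch '[{"travel":[0.040,-0.017,0.001],"twist":[0,0,0]},{"travel":[0.080,-0.034,0.003],"twist":[0,0,0]},{"travel":[0.120,-0.052,0.004],"twist":[0,0,0]},{"travel":[0.160,-0.070,0.005],"twist":[0,0,0]},{"travel":[0.185,-0.080,0.006],"twist":[0,0,0]}]'
python3 -m inch '[{"travel":[0.040,-0.017,0.001],"twist":[0,0,5]},{"travel":[0.080,-0.034,0.003],"twist":[0,0,10]},{"travel":[0.120,-0.052,0.004],"twist":[0,0,15]},{"travel":[0.160,-0.070,0.005],"twist":[0,0,20]},{"travel":[0.185,-0.081,0.006],"twist":[0,0,21.6]}]'
python3 -m inch '[{"travel":[0,0,0],"twist":[0,0,0]},{"travel":[0,0,0],"twist":[0,0,0]}]'
python3 - <<'E'
from h import *
s=r.get_state();print(s['q'],s['ft_force'])
f=snap('wrist','w1');print(np.array(f['extrinsics']).round(3))
go([.675,-.082,.10],np.diag([1.,-1,-1]))
E
```

```text
time: 0.52
tool_pos: [0.3461, -0.3667, 0.2124]
tcp_rot: [-3.085, -0.589, 0.0]
ft_force: [-0.8, -0.9, -0.1]
grip_width: 0.093
grasp_force: 0.0
time: 0.93
tool_pos: [0.4889, -0.2241, 0.2064]
tcp_rot: [-3.085, -0.589, 0.0]
ft_force: [1.1, -1.2, -0.5]
grip_width: 0.0929
grasp_force: 0.0
time: 1.35
tool_pos: [0.6311, -0.0807, 0.2002]
tcp_rot: [-3.141, 0.007, 0.001]
ft_force: [0.1, -0.3, 0.3]
grip_width: 0.0929
grasp_force: 0.0
time: 1.52
tool_pos: [0.6301, -0.0817, 0.1997]
tcp_rot: [-3.141, -0.004, 0.002]
ft_force: [-0.1, -0.2, -0.5]
grip_width: 0.0929
grasp_force: 0.0
[-2.02231745e-01  5.24702136e-01  1.43386448e+00 -9.03204239e-05
  1.18438510e+00  1.36601061e+00] [-0.08199605 -0.23362989 -0.48068933]
[[ 0.002  0.969  0.246  0.698]
 [-1.     0.002  0.001 -0.081]
 [ 0.    -0.246  0.969  0.366]
 [ 0.     0.     0.     1.   ]]
shift [ 0.0457 -0.0008  0.0999]
twist [-0.    0.08  0.08]
```

View pics/w1.png

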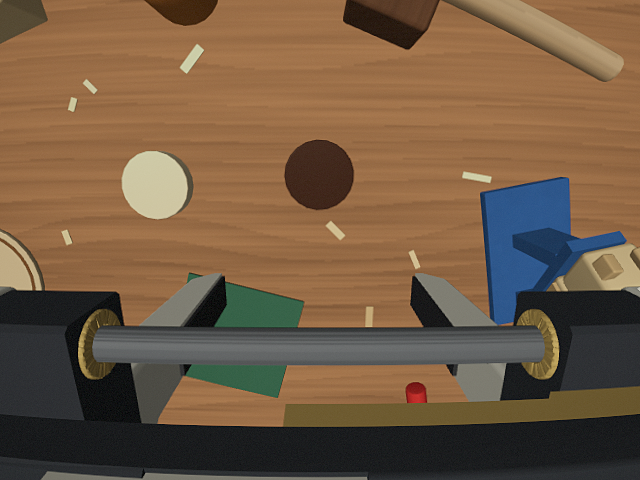

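The walnut is at pixel (319,175) in the wrist view, well clear of the maple at (157,185).

Run:
```python
from h import *
f=load('w1'); hsv=f['img'].astype(int)
C=cloud(f)
for n,(u,v) in (('wal',(319,175)),('map',(155,185))):
    m=(C[...,2]>.012)&(C[...,2]<.03)&(np.hypot(C[...,0]-onz(f,(u,v),.018)[0],C[...,1]-onz(f,(u,v),.018)[1])<.05)
    print(n,onz(f,(u,v),.018).round(4),C[m&(C[...,2]>.015)].mean(0).round(4),np.round(cv2.minEnclosingCircle(C[m][:,:2].astype(np.float32))[0],4))
p,e=tri(ray(f,(319,175)),ray(load('s0'),(387,323)));print(p,e)
```

```text
wal [ 0.6751 -0.0821  0.018 ] [ 0.6758 -0.082   0.0184] [ 0.6749 -0.082 ]
map [0.6659 0.0796 0.018 ] [0.6663 0.0798 0.0182] [0.6655 0.0806]
[ 0.67602422 -0.08135652  0.01412641] 0.0028800427488790263
```

```bash
python3 -m inch '[{"travel":[0.015,0,0.033],"twist":[0,0,0]},{"travel":[0.030,0,0.066],"twist":[0,0,0]},{"travel":[0.045,0,0.1],"twist":[0,0,0]},{"travel":[0.045,0,0.130],"twist":[0,0,0]},{"travel":[0.045,0,0.150],"twist":[0,0,0]}]'
python3 -m inch '[{"travel":[0,0,0.015],"twist":[0,0,0]},{"travel":[0,0,0.03],"twist":[0,0,0]},{"travel":[0,0,0.04],"twist":[0,0,0]},{"travel":[0,0,0.045],"twist":[0,0,0]},{"travel":[0,0,0.045],"twist":[0,0,0]}]'
for i in 1 2; do python3 -m inch '[{"travel":[0,0,0],"twist":[0,0,0]},{"travel":[0,0,0],"twist":[0,0,0]},{"travel":[0,0,0],"twist":[0,0,0]},{"travel":[0,0,0],"twist":[0,0,0]},{"travel":[0,0,0],"twist":[0,0,0]}]' 1 20; done
python3 - <<'E'
from h import *
print(r.get_state()['q'])
go([.563,.291,.15],R.from_euler('xyz',[180,0,0],degrees=True).as_matrix())
E
```

```text
time: 1.98
tool_pos: [0.673, -0.0844, 0.0473]
tcp_rot: [-3.141, 0.002, 0.006]
ft_force: [-0.8, 0.6, -0.3]
grip_width: 0.093
grasp_force: 0.0
time: 2.4
tool_pos: [0.6745, -0.0834, 0.0052]
tcp_rot: [-3.142, 0.001, 0.001]
ft_force: [0.1, 0.4, -0.2]
grip_width: 0.0931
grasp_force: 0.0
time: 2.82
tool_pos: [0.6751, -0.0831, 0.0062]
tcp_rot: [3.141, -0.0, 0.001]
ft_force: [-0.7, 0.8, 2.0]
grip_width: 0.067
grasp_force: 20.0
time: 3.23
tool_pos: [0.6751, -0.0831, 0.0062]
tcp_rot: [3.142, -0.0, 0.001]
ft_force: [-0.9, 1.4, 6.1]
grip_width: 0.0671
grasp_force: 20.0
[-1.90922492e-01  8.31351757e-01  1.40789380e+00  7.68279098e-05
  9.01622883e-01  1.37998131e+00]
shift [-0.112  -0.3741 -0.1439]
twist [ 0.   -0.04 -0.01]
```

```bash
python3 -m inch '[{"travel":[0,0,-0.03],"twist":[0,0,0]},{"travel":[0,0,-0.07],"twist":[0,0,0]},{"travel":[0,0,-0.11],"twist":[0,0,0]},{"travel":[0,-0.02,-0.145],"twist":[0,0,0]},{"travel":[0,-0.05,-0.17],"twist":[0,0,0]}]'
python3 -m inch '[{"travel":[-0.015,-0.035,-0.01],"twist":[0,0,0]},{"travel":[-0.03,-0.07,-0.015],"twist":[0,0,0]},{"travel":[-0.05,-0.105,-0.02],"twist":[0,0,0]},{"travel":[-0.07,-0.14,-0.025],"twist":[0,0,0]},{"travel":[-0.09,-0.175,-0.025],"twist":[0,0,0]}]'
python3 -m inch '[{"travel":[-0.015,-0.035,0],"twist":[0,0,0]},{"travel":[-0.03,-0.07,0],"twist":[0,0,0]},{"travel":[-0.045,-0.105,0],"twist":[0,0,0]},{"travel":[-0.065,-0.14,0],"twist":[0,0,0]},{"travel":[-0.065,-0.15,0],"twist":[0,0,0]}]'
python3 -m inch '[{"travel":[0,0,0],"twist":[0,0,0]},{"travel":[0,0,0],"twist":[0,0,0]},{"travel":[0,0,0],"twist":[0,0,0]}]'
python3 - <<'E'
from h import *
print(r.get_state()['q'])
f=snap('wrist','w2')
C=cloud(f);m=(C[...,2]>.008)&(C[...,2]<.022)&(np.hypot(C[...,0]-.563,C[...,1]-.291)<.085)
cc,rr=cv2.minEnclosingCircle(C[m][:,:2].astype(np.float32));print(cc,rr,C[m].mean(0))
E
```

```text
time: 3.65
tool_pos: [0.6755, -0.0347, 0.1792]
tcp_rot: [3.141, -0.005, 0.005]
ft_force: [1.9, 0.2, -0.8]
grip_width: 0.0673
grasp_force: 20.0
time: 4.07
tool_pos: [0.5839, 0.1434, 0.2015]
tcp_rot: [-3.141, 0.001, -0.002]
ft_force: [0.7, 1.2, 0.3]
grip_width: 0.0673
grasp_force: 20.0
time: 4.48
tool_pos: [0.5168, 0.2958, 0.2005]
tcp_rot: [-3.141, -0.005, 0.002]
ft_force: [0.6, -0.7, -1.0]
grip_width: 0.0674
grasp_force: 20.0
time: 4.73
tool_pos: [0.5204, 0.2908, 0.2004]
tcp_rot: [3.141, -0.002, -0.0]
ft_force: [0.4, -0.0, -0.7]
grip_width: 0.0671
grasp_force: 20.0
[ 4.31660154e-01  4.52608673e-01  1.54668488e+00 -3.41768287e-04
  1.14258239e+00  2.00364854e+00]
(0.5603634119033813, 0.29213443398475647) 0.06518711149692535 [0.56647742 0.29250635 0.01267301]
```

View pics/w2.png

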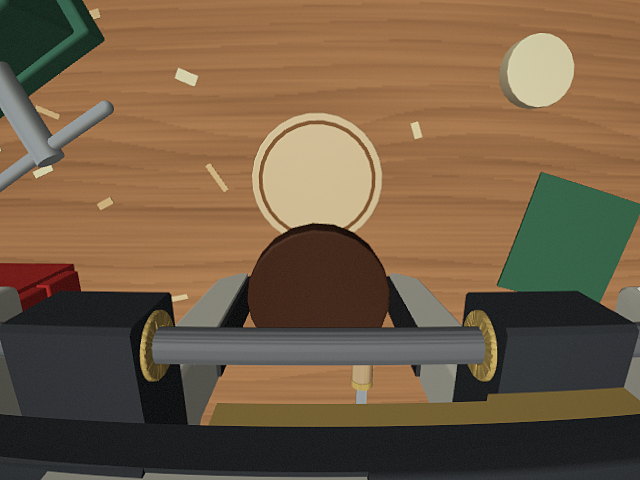

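The plate is centred at about (317,177), with the held walnut at (318,285). The red chest corner at (75,265) is near, so I check its clearance.

Run:
```python
from h import *
f=load('w2');print(onz(f,(317,177),.012))
C=cloud(f);i=f['img'].astype(int);m=(i[...,0]>90)&(i[...,1]<50)&(C[...,2]>-.01)
print(C[m].min(0),C[m].max(0),C[262:290,20:75].reshape(-1,3)[::150])
a=load('s0');print([dep(a,x) for x in((428,60),(505,140),(553,74),(418,40))])
go([.561,.292,.06])
```

```text
[0.5632201  0.29210467 0.012     ]
[4.55826962e-01 2.91292630e-01 3.46361207e-04] [0.58801521 0.65661004 0.3668524 ] [[ 4.70769480e-01  6.32124847e-01 -4.91913294e-04]
 [ 4.70577635e-01  5.77636587e-01  5.26409674e-03]
 [ 5.88015213e-01  2.91292630e-01  3.66852404e-01]
 [ 4.69953937e-01  5.98702281e-01  2.47584248e-02]
 [ 4.67714088e-01  5.53368848e-01  2.35750294e-02]
 [ 4.66125839e-01  5.66987008e-01  2.89444360e-02]
 [ 4.69622717e-01  5.68627382e-01  4.79082315e-02]
 [ 4.69859906e-01  5.77320550e-01  5.74841351e-02]
 [ 4.60758544e-01  5.50309526e-01  3.78243447e-02]
 [ 4.65621608e-01  5.50140482e-01  5.89111019e-02]
 [ 4.66994578e-01  5.56576271e-01  7.05222649e-02]]
[array([0.16860375, 0.55111197, 0.12033071]), array([0.46969701, 0.56436661, 0.015071  ]), array([0.47001711, 0.70406291, 0.16657856]), array([-0.84200355,  1.69040507, -0.75598257])]
shift [ 0.0405 -0.0015  0.1405]
```

```bash
python3 -m inch '[{"travel":[0.02,-0.001,0.03],"twist":[0,0,0]},{"travel":[0.042,-0.001,0.065],"twist":[0,0,0]},{"travel":[0.042,-0.001,0.10],"twist":[0,0,0]},{"travel":[0.042,-0.001,0.13],"twist":[0,0,0]},{"travel":[0.042,-0.001,0.15],"twist":[0,0,0]}]'
python3 -m inch '[{"travel":[0,0,0.01],"twist":[0,0,0]},{"travel":[0,0,0.02],"twist":[0,0,0]},{"travel":[0,0,0.026],"twist":[0,0,0]},{"travel":[0,0,0.030],"twist":[0,0,0]},{"travel":[0,0,0.0315],"twist":[0,0,0]}]'
python3 -m inch '[{"travel":[0,0,0],"twist":[0,0,0]},{"travel":[0,0,0],"twist":[0,0,0]},{"travel":[0,0,0],"twist":[0,0,0]},{"travel":[0,0,0],"twist":[0,0,0]}]'
```

```text
time: 5.2
tool_pos: [0.5614, 0.2908, 0.0472]
tcp_rot: [3.14, -0.004, -0.005]
ft_force: [1.1, 0.1, -0.9]
grip_width: 0.0676
grasp_force: 20.0
time: 5.62
tool_pos: [0.5623, 0.2929, 0.0196]
tcp_rot: [-3.141, 0.001, -0.001]
ft_force: [0.0, 0.3, -0.7]
grip_width: 0.0673
grasp_force: 20.0
time: 5.95
tool_pos: [0.5621, 0.2931, 0.0197]
tcp_rot: [-3.141, 0.0, -0.001]
ft_force: [0.5, 0.5, -0.4]
grip_width: 0.0673
grasp_force: 20.0
```

```bash
python3 -m inch '[{"travel":[0,0,0.001],"twist":[0,0,0]},{"travel":[0,0,0.001],"twist":[0,0,0]},{"travel":[0,0,0.001],"twist":[0,0,0]},{"travel":[0,0,0.001],"twist":[0,0,0]},{"travel":[0,0,0.001],"twist":[0,0,0]}]' -1
python3 -m inch '[{"travel":[0,0,0],"twist":[0,0,0]},{"travel":[0,0,0],"twist":[0,0,0]},{"travel":[0,0,0],"twist":[0,0,0]},{"travel":[0,0,0],"twist":[0,0,0]}]'
python3 -m inch '[{"travel":[0,0,-0.02],"twist":[0,0,0]},{"travel":[0,0,-0.06],"twist":[0,0,0]},{"travel":[0,0,-0.10],"twist":[0,0,0]},{"travel":[-0.02,0,-0.14],"twist":[0,0,0]},{"travel":[-0.05,0,-0.18],"twist":[0,0,0]}]'
python3 -m inch '[{"travel":[0,0,0],"twist":[0,0,0]},{"travel":[0,0,0],"twist":[0,0,0]}]'
python3 - <<'E'
from h import *
f=snap('wrist','w3')
C=cloud(f);d=np.hypot(C[...,0]-.563,C[...,1]-.292)<.08;h=C[...,2]
for lo,hi in((.008,.02),(.024,.036)):
    m=d&(h>lo)&(h<hi);print(cv2.minEnclosingCircle(C[m][:,:2].astype(np.float32)),C[m].mean(0))
go([.50,0.07,.25])
E
```

```text
time: 6.37
tool_pos: [0.5619, 0.2929, 0.0182]
tcp_rot: [-3.142, 0.0, -0.0]
ft_force: [-0.3, 0.2, 0.2]
grip_width: 0.0921
grasp_force: 0.0
time: 6.7
tool_pos: [0.5619, 0.2929, 0.0181]
tcp_rot: [-3.142, 0.0, -0.0]
ft_force: [0.6, -0.4, -0.3]
grip_width: 0.0929
grasp_force: 0.0
time: 7.12
tool_pos: [0.5191, 0.2928, 0.1912]
tcp_rot: [-3.141, 0.002, -0.003]
ft_force: [-0.0, 0.7, 0.1]
grip_width: 0.0931
grasp_force: 0.0
time: 7.28
tool_pos: [0.5187, 0.2934, 0.1912]
tcp_rot: [-3.14, -0.001, -0.005]
ft_force: [-0.3, 0.4, -0.4]
grip_width: 0.0926
grasp_force: 0.0
((0.5598117709159851, 0.2924046814441681), 0.06517770886421204) [0.56203807 0.29211239 0.0125862 ]
((0.561829686164856, 0.2929818630218506), 0.03401869162917137) [0.56270495 0.29308867 0.03035732]
shift [-0.0185  0.223  -0.0608]
```

View pics/w3.png

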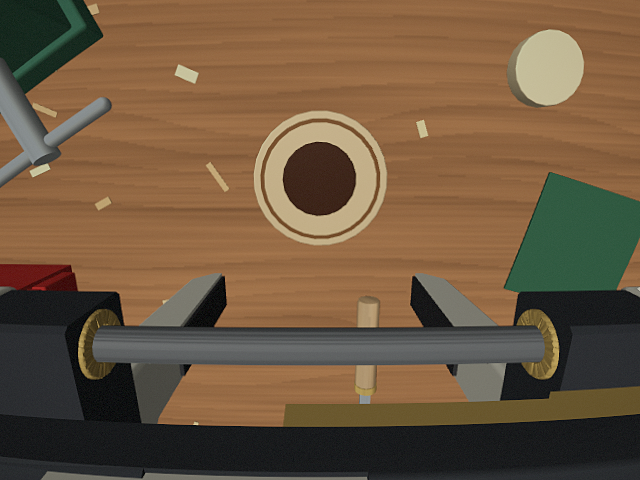

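The walnut is centred on the plate, both near (320,178), within 2 mm. Next I move above the owl for a close view.

```bash
python3 -m inch '[{"travel":[0,0.03,-0.025],"twist":[0,0,0]},{"travel":[0,0.065,-0.045],"twist":[0,0,0]},{"travel":[0,0.10,-0.06],"twist":[0,0,0]},{"travel":[0,0.14,-0.07],"twist":[0,0,0]},{"travel":[0,0.18,-0.08],"twist":[0,0,0]}]'
python3 -m inch '[{"travel":[0,0.04,0],"twist":[0,0,0]},{"travel":[0,0.08,0],"twist":[0,0,0]},{"travel":[0,0.12,0],"twist":[0,0,0]},{"travel":[0,0.16,0],"twist":[0,0,0]},{"travel":[0,0.2,0],"twist":[0,0,0]}]'
python3 -m inch '[{"travel":[0,0.04,0],"twist":[0,0,-3]},{"travel":[0,0.08,0],"twist":[0,0,-6]},{"travel":[0,0.12,0],"twist":[0,0,-9]},{"travel":[0,0.16,0],"twist":[0,0,-12]},{"travel":[0,0.2,0],"twist":[0,0,-12]}]'
python3 -m inch '[{"travel":[0,0.03,0],"twist":[0,0,0]},{"travel":[0,0.03,0],"twist":[0,0,0]},{"travel":[0,0.03,0],"twist":[0,0,0]}]'
python3 - <<'E'
from h import *
print(r.get_state()['q'])
f=snap('wrist','w4')
E
```

```text
time: 7.75
tool_pos: [0.5184, 0.1112, 0.268]
tcp_rot: [3.141, 0.0, -0.003]
ft_force: [0.4, 0.5, -0.6]
grip_width: 0.0931
grasp_force: 0.0
time: 8.17
tool_pos: [0.5181, -0.0894, 0.2673]
tcp_rot: [-3.141, 0.001, 0.004]
ft_force: [-0.2, 0.1, 0.2]
grip_width: 0.0929
grasp_force: 0.0
time: 8.58
tool_pos: [0.5179, -0.2895, 0.267]
tcp_rot: [-3.122, -0.332, 0.003]
ft_force: [1.7, 0.5, -0.0]
grip_width: 0.0931
grasp_force: 0.0
time: 8.83
tool_pos: [0.5242, -0.3178, 0.2665]
tcp_rot: [-3.122, -0.324, 0.004]
ft_force: [-0.0, 1.4, -0.9]
grip_width: 0.0931
grasp_force: 0.0
[-6.20994447e-01  4.27341994e-01  1.41864274e+00  6.10767932e-05
  1.29914756e+00  7.42994506e-01]
```

View pics/w4.png

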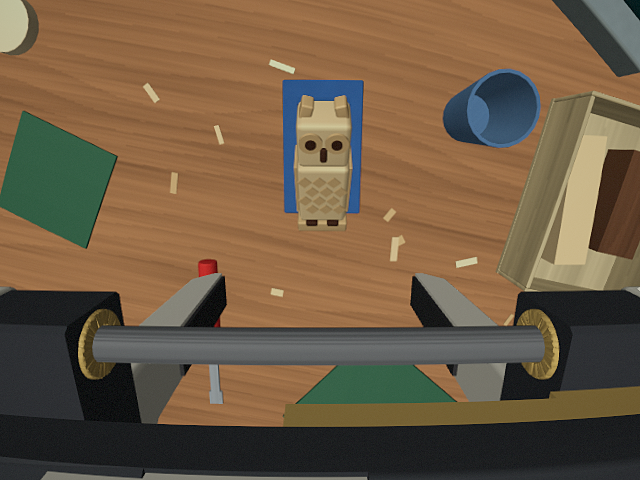

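The owl is seen from the front, face at (323,150), ears at (305,105) and (341,105), feet at (323,225), axis close to image vertical. I now measure its pose.

```bash
cat > owl.py <<'E'
from h import *
f=load('w4');C=cloud(f);hsv=cv2.cvtColor(f['img'],cv2.COLOR_RGB2HSV)
m=np.zeros(C.shape[:2],bool);m[90:240,285:365]=1
bl=(hsv[...,0]>100)&(hsv[...,0]<130)&(hsv[...,1]>120)
P=C[m&~bl&(C[...,2]>.045)];B=C[m&bl&(C[...,2]<.03)]
print('easel base rect',cv2.minAreaRect(C[60:230,270:375][bl[60:230,270:375]][:,:2].astype(np.float32)))
print('owl rect top',cv2.minAreaRect(P[:,:2].astype(np.float32)))
for yaw in (10,11,12,13):
    c,s=np.cos(np.radians(yaw)),np.sin(np.radians(yaw));t=np.radians(40)
    z=np.array([np.cos(t)*c,np.cos(t)*s,np.sin(t)]);x=np.array([np.sin(t)*c,np.sin(t)*s,-np.cos(t)]);y=np.cross(z,x)
    o=np.array([.596-.07*c,-.3085-.07*s,.053]);L=(P-o)@np.c_[x,y,z]
    for n,a,b in(('waist',25,75),('head',88,125)):
        k=(L[:,2]>a/1e3)&(L[:,2]<b/1e3);q=L[k];print(yaw,n,len(q),'y',np.percentile(q[:,1],[1,99]).round(4),'front x',np.percentile(q[:,0],[2,10,50]).round(4))
    print(' z',np.percentile(L[:,2],[.5,99.5]).round(4))
a=load('s0')
for n,u,v in(('beak',(323,153),None),): print(n,dep(f,u))
E
python3 owl.py
```

```text
easel base rect ((0.5939466953277588, -0.30674394965171814), (0.1487402468919754, 0.08909732103347778), 11.608283996582031)
owl rect top ((0.574074387550354, -0.31099578738212585), (0.1263410896062851, 0.05172520503401756), 11.699896812438965)
10 waist 1958 y [-0.0244  0.0262] front x [-0.0242 -0.0235 -0.0222]
10 head 2060 y [-0.0191  0.0239] front x [-0.0257 -0.0238 -0.0205]
 z [0.0011 0.2944]
11 waist 1953 y [-0.0237  0.0268] front x [-0.0242 -0.0235 -0.0222]
11 head 2054 y [-0.0192  0.0237] front x [-0.0257 -0.0238 -0.0205]
 z [0.001  0.2945]
12 waist 1955 y [-0.023   0.0275] front x [-0.0242 -0.0234 -0.0222]
12 head 2052 y [-0.0194  0.0235] front x [-0.0256 -0.0238 -0.0205]
 z [0.001  0.2946]
13 waist 1958 y [-0.0224  0.0282] front x [-0.0242 -0.0234 -0.0222]
13 head 2054 y [-0.0196  0.0234] front x [-0.0257 -0.0238 -0.0205]
 z [0.001  0.2947]
beak [ 0.58948759 -0.30744173  0.13883927]
```

```bash
cat > t.py <<'E'
from h import *
def tool(tilt,yaw):
    "tilt>0: tool z points outward along yaw"
    c,s=np.cos(np.radians(yaw)),np.sin(np.radians(yaw));t=np.radians(tilt)
    z=np.array([np.sin(t)*c,np.sin(t)*s,-np.cos(t)]);x=np.array([np.cos(t)*c,np.cos(t)*s,np.sin(t)])
    return np.c_[x,np.cross(z,x),z]
E
python3 - <<'E'
from t import *
M=tool(-20,11.6);H=np.array([.6059,-.3046,.1211])
g=H+.019*M[:,2];p=g-.08*M[:,2];print(g,p)
go(p,M)
E
```

```text
[ 0.59953435 -0.30590668  0.10324584] [ 0.6263371  -0.30040487  0.17842125]
shift [0.1033 0.0054 0.0884]
twist [ -0.08 -19.89   0.35]
```

```bash
python3 -m inch '[{"travel":[0.03,0.002,0],"twist":[0,-5,0.1]},{"travel":[0.06,0.003,0.01],"twist":[0,-10,0.2]},{"travel":[0.085,0.004,0.03],"twist":[0,-15,0.3]},{"travel":[0.103,0.0055,0.06],"twist":[0,-20,0.3]},{"travel":[0.103,0.0055,0.088],"twist":[0,-20,0.3]}]' -1 20
python3 -m inch '[{"travel":[0,0,0],"twist":[0,0,0]},{"travel":[0,0,0],"twist":[0,0,0]}]'
python3 - <<'E'
from t import *
print(r.get_state()['q'])
M=tool(-20,11.6);go([.5995,-.3059,.1032],M)
f=snap('wrist','w5'); g=snap('side','d5'); h=snap('scene','s5')
cv2.imwrite('pics/c5.png',np.hstack([cv2.resize(h['img'][230:400,180:370],(400,358)),cv2.resize(f['img'],(400,358))])[:,:,::-1])
E
```

```text
time: 9.3
tool_pos: [0.6297, -0.2965, 0.1751]
tcp_rot: [3.041, 0.32, -0.549]
ft_force: [-1.1, 0.3, -2.7]
grip_width: 0.0929
grasp_force: 0.0
time: 9.47
tool_pos: [0.6261, -0.2991, 0.1797]
tcp_rot: [3.043, 0.314, -0.541]
ft_force: [0.6, 0.2, 1.2]
grip_width: 0.0928
grasp_force: 0.0
[-0.43118127  0.82348505  1.00180836 -0.20529486  1.60319961  0.95696025]
shift [0.0006 0.0013 0.0813]
twist [-0.01  0.15  0.19]
```

View pics/c5.png

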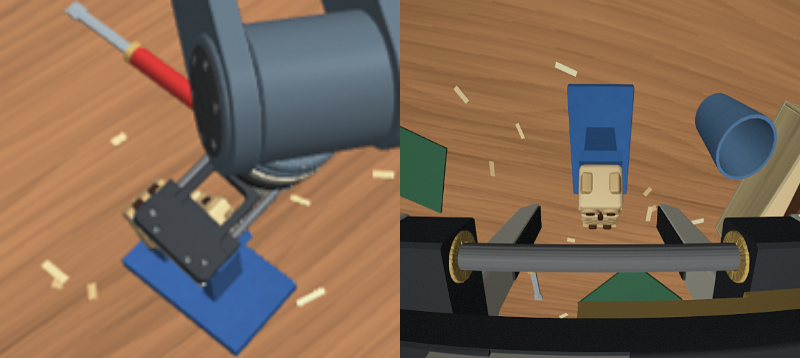

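The head lies between the open fingers, centred at crop (600,190). I go down and close lightly.

```bash
python3 -m inch '[{"travel":[0,0.001,0.025],"twist":[0,0,0]},{"travel":[0,0.001,0.05],"twist":[0,0,0]},{"travel":[0,0.001,0.067],"twist":[0,0,0]},{"travel":[0.0005,0.001,0.077],"twist":[0,0,0]},{"travel":[0.0005,0.001,0.081],"twist":[0,0,0]}]'
python3 -m inch '[{"travel":[0,0,0],"twist":[0,0,0]},{"travel":[0,0,0],"twist":[0,0,0]}]'
python3 -m inch '[{"travel":[0,0,0],"twist":[0,0,0]},{"travel":[0,0,0],"twist":[0,0,0]},{"travel":[0,0,0],"twist":[0,0,0]},{"travel":[0,0,0],"twist":[0,0,0]},{"travel":[0,0,0],"twist":[0,0,0]}]' 0.8 16
python3 -m inch '[{"travel":[0,0,0],"twist":[0,0,0]},{"travel":[0,0,0],"twist":[0,0,0]},{"travel":[0,0,0],"twist":[0,0,0]},{"travel":[0,0,0],"twist":[0,0,0]}]'
```

```text
time: 10.03
tool_pos: [0.5997, -0.3075, 0.1057]
tcp_rot: [3.043, 0.31, -0.535]
ft_force: [-0.9, -0.4, -0.3]
grip_width: 0.093
grasp_force: 0.0
time: 10.2
tool_pos: [0.6009, -0.3073, 0.1066]
tcp_rot: [3.042, 0.311, -0.533]
ft_force: [1.4, 0.9, 0.7]
grip_width: 0.0931
grasp_force: 0.0
time: 10.62
tool_pos: [0.6002, -0.3069, 0.1048]
tcp_rot: [3.043, 0.311, -0.536]
ft_force: [-0.2, 0.2, -0.2]
grip_width: 0.0641
grasp_force: 0.0
time: 10.95
tool_pos: [0.6001, -0.3069, 0.1047]
tcp_rot: [3.043, 0.311, -0.537]
ft_force: [0.1, -0.4, -0.3]
grip_width: 0.044
grasp_force: 16.0
```

```bash
python3 -m inch '[{"travel":[0,0,0],"twist":[0,0,0]},{"travel":[0,0,0],"twist":[0,0,0]},{"travel":[-0.002,0,-0.0056],"twist":[0,0,0]},{"travel":[-0.004,0,-0.0112],"twist":[0,0,0]},{"travel":[-0.007,0,-0.019],"twist":[0,0,0]}]' - 24
python3 -m inch '[{"travel":[-0.005,0,-0.013],"twist":[0,0,0]},{"travel":[-0.010,0,-0.028],"twist":[0,0,0]},{"travel":[-0.018,0,-0.050],"twist":[0,0,0]},{"travel":[-0.026,0,-0.071],"twist":[0,0,0]},{"travel":[-0.031,0,-0.085],"twist":[0,0,0]}]'
python3 -m inch '[{"travel":[0,0,0],"twist":[0,0,0]},{"travel":[0,0,0],"twist":[0,0,0]}]'
python3 - <<'E'
from t import *
f=snap('wrist','w6'); g=snap('side','d6'); h=snap('scene','s6')
cv2.imwrite('pics/c6.png',np.hstack([cv2.resize(h['img'][180:400,180:400],(400,400)),cv2.resize(g['img'][80:220,260:400],(400,400))])[:,:,::-1])
go([.492,.014,.25],tool(30,10))
E
```

```text
time: 11.37
tool_pos: [0.6, -0.3069, 0.1253]
tcp_rot: [3.043, 0.311, -0.537]
ft_force: [-0.7, -0.3, -1.8]
grip_width: 0.0442
grasp_force: 24.0
time: 11.78
tool_pos: [0.6004, -0.3072, 0.2193]
tcp_rot: [3.042, 0.311, -0.532]
ft_force: [-0.7, -0.5, -2.3]
grip_width: 0.0442
grasp_force: 24.0
time: 11.95
tool_pos: [0.6002, -0.307, 0.2166]
tcp_rot: [3.042, 0.311, -0.533]
ft_force: [-0.1, 0.8, -2.3]
grip_width: 0.0438
grasp_force: 24.0
shift [-0.0501 -0.3358 -0.0197]
twist [-0.18 50.09  1.74]
```

View pics/c6.png

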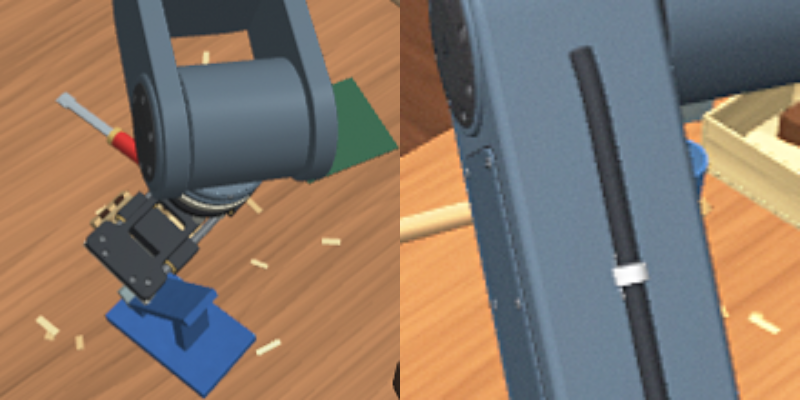

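The owl is lifted clear of the rest, at crop (110,205). I rotate it upright while moving across to the mat.

```bash
python3 -m inch '[{"travel":[0,-0.02,0],"twist":[0,4,0]},{"travel":[0,-0.05,0],"twist":[0,9,0]},{"travel":[0,-0.08,0],"twist":[0,14,0]},{"travel":[0,-0.11,0],"twist":[0,19,0]},{"travel":[0,-0.14,0],"twist":[0,24,0]}]'
python3 -m inch '[{"travel":[0,-0.03,0],"twist":[0,5,0]},{"travel":[0,-0.06,0],"twist":[0,10,0]},{"travel":[0,-0.09,0],"twist":[0,15,0]},{"travel":[0,-0.12,0],"twist":[0,20,0]},{"travel":[0,-0.15,0],"twist":[0,26,0]}]'
python3 -m inch '[{"travel":[0,-0.02,0],"twist":[0,0,0]},{"travel":[0,-0.04,0],"twist":[0,0,0]},{"travel":[0,-0.046,0],"twist":[0,0,0]},{"travel":[0,-0.046,0],"twist":[0,0,0]},{"travel":[0,-0.046,0],"twist":[0,0,0]}]'
python3 - <<'E'
from t import *
print(r.get_state()['q'])
g=snap('side','d7'); h=snap('scene','s7')
cv2.imwrite('pics/c7.png',np.hstack([cv2.resize(h['img'][80:300,220:440],(400,400)),cv2.resize(g['img'][140:340,180:380],(400,400))])[:,:,::-1])
go([.492,.014,.2],tool(30,11.6))
E
```

```text
time: 12.52
tool_pos: [0.5707, -0.1684, 0.2146]
tcp_rot: [-3.116, -0.318, -0.114]
ft_force: [0.3, -0.1, -1.3]
grip_width: 0.0437
grasp_force: 24.0
time: 12.93
tool_pos: [0.5403, -0.022, 0.215]
tcp_rot: [-2.969, -0.303, -0.8]
ft_force: [2.6, 2.0, -1.4]
grip_width: 0.0442
grasp_force: 24.0
time: 13.35
tool_pos: [0.532, 0.0219, 0.2149]
tcp_rot: [-2.97, -0.306, -0.795]
ft_force: [0.3, 0.3, -2.3]
grip_width: 0.0437
grasp_force: 24.0
[-0.13284468  0.12415798  2.06493627  0.36381676  0.48126165  0.94943453]
shift [-0.0428 -0.001  -0.0075]
twist [0.02 0.02 0.08]
```

View pics/c7.png

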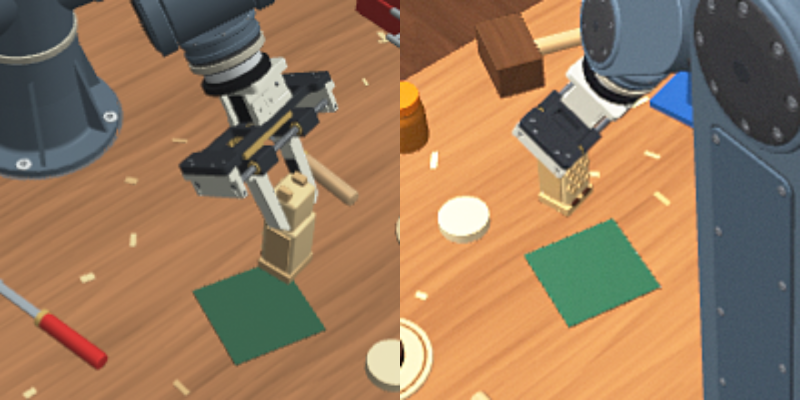

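The owl hangs upright beside the mat, crop left (290,225). I check its tilt from depth.

```bash
cat > up.py <<'E'
from t import *
import sys
s=r.get_state();Rm=R.from_rotvec(s['tcp_rot']).as_matrix();h=s['tool_pos']-.019*Rm[:,2]
yaw=np.arctan2(Rm[1,0],Rm[0,0]);c,q=np.cos(yaw),np.sin(yaw);A=np.array([[c,q,0],[-q,c,0],[0,0,1]])
print('head exp',h,'yaw',np.degrees(yaw))
for n in sys.argv[1:]:
    C=cloud(load(n)); L=((C-h)@A.T).reshape(-1,3)
    W=L[(np.hypot(L[:,0],L[:,1])<.045)&(L[:,2]>-.115)&(L[:,2]<-.03)]
    print(n,len(W),'min',np.percentile(W,[1],0),'max',np.percentile(W,[99],0))
    for ax,sg in((0,1),(0,-1),(1,-1),(1,1)):
        Q=W[(W[:,2]>-.082)&(W[:,2]<-.032)]
        k=np.abs(Q[:,ax]-sg*(.022 if ax==0 else .026))<.006; Q=Q[k]; o=1-ax
        Q=Q[np.abs(Q[:,o])<.018]
        if len(Q)<60: continue
        for _ in range(3):
            X=np.c_[Q[:,o],Q[:,2],np.ones(len(Q))];b=np.linalg.lstsq(X,Q[:,ax],rcond=None)[0];e=Q[:,ax]-X@b;Q=Q[np.abs(e)<2*e.std()+1e-4]
        print(' face','xy'[ax],sg,len(Q),'lean deg',np.degrees(b[1]).round(2),'yaw',np.degrees(b[0]).round(2),'at z=-.056:',(b[2]-.056*b[1]).round(4))
E
python3 up.py s7 d7
```

```text
head exp [0.5228819  0.01941009 0.23139105] yaw 11.688927552747561
s7 659 min [[-0.01897835 -0.02867217 -0.10693447]] max [[ 0.0260655   0.01885446 -0.03070468]]
 face x 1 122 lean deg -0.04 yaw 0.02 at z=-.056: 0.0246
 face y -1 194 lean deg -0.45 yaw -3.48 at z=-.056: -0.0262
d7 535 min [[-0.02469937 -0.0216276  -0.10744229]] max [[ 0.02000545  0.02943109 -0.03210601]]
 face x -1 123 lean deg 0.16 yaw -0.04 at z=-.056: -0.0211
 face y 1 148 lean deg 1.01 yaw 4.11 at z=-.056: 0.0266
```

Run:
```python
from t import *
p=r.get_state()['tool_pos']
for d in ([-.032,-.006,0],[0,0,-.01]): go(p+d)
```

```text
shift [-0.0282 -0.0006 -0.0163]
shift [-0.005  -0.      0.0087]
```

```bash
python3 -m inch '[{"travel":[-0.028,0,-0.016],"twist":[0,0,0]},{"travel":[-0.043,0,0.010],"twist":[0,0,0]},{"travel":[-0.058,0,0.036],"twist":[0,0,0]},{"travel":[-0.068,0,0.053],"twist":[0,0,0]},{"travel":[-0.073,0,0.062],"twist":[0,0,0]}]'
python3 -m inch '[{"travel":[-0.004,0,0.007],"twist":[0,0,0]},{"travel":[-0.008,0,0.0139],"twist":[0,0,0]},{"travel":[-0.010,0,0.0173],"twist":[0,0,0]},{"travel":[-0.0115,0,0.020],"twist":[0,0,0]},{"travel":[-0.0115,0,0.020],"twist":[0,0,0]}]'
python3 -m inch '[{"travel":[0,0,0],"twist":[0,0,0]},{"travel":[0,0,0],"twist":[0,0,0]},{"travel":[0,0,0],"twist":[0,0,0]}]'
python3 - <<'E'
from h import *
s=r.get_state();print(s['ft_force'],s['q']);snap('scene','s8');snap('side','d8')
E
python3 up.py s8 d8
```

```text
time: 13.87
tool_pos: [0.4994, 0.0144, 0.1225]
tcp_rot: [-2.972, -0.302, -0.792]
ft_force: [-0.1, 0.4, -1.7]
grip_width: 0.0436
grasp_force: 24.0
time: 14.28
tool_pos: [0.5005, 0.0146, 0.1011]
tcp_rot: [-2.971, -0.303, -0.795]
ft_force: [-0.4, -0.6, -1.4]
grip_width: 0.0439
grasp_force: 24.0
time: 14.53
tool_pos: [0.5006, 0.0152, 0.1021]
tcp_rot: [-2.97, -0.304, -0.797]
ft_force: [-0.3, 0.1, -1.5]
grip_width: 0.0437
grasp_force: 24.0
[-0.31059457  0.10987879 -1.51704241] [-0.16247614  0.29963577  2.23061537  1.00153728  0.21327182  0.25862228]
head exp [0.49122606 0.01346598 0.11855198] yaw 11.722552916601549
s8 742 min [[-0.0408561  -0.04030236 -0.11485825]] max [[ 0.04133069  0.03478163 -0.03060493]]
 face x 1 101 lean deg 0.09 yaw -0.34 at z=-.056: 0.0248
 face y -1 140 lean deg -0.79 yaw -3.23 at z=-.056: -0.027
d8 567 min [[-0.04158538 -0.03597249 -0.11488652]] max [[ 0.03805953  0.04057258 -0.0449366 ]]
 face x -1 70 lean deg -2.09 yaw 0.46 at z=-.056: -0.0211
 face y 1 95 lean deg 1.32 yaw 0.98 at z=-.056: 0.026
```

```bash
python3 -m inch '[{"travel":[-0.0007,0,0.0013],"twist":[0,0,0]},{"travel":[-0.0015,0,0.0026],"twist":[0,0,0]},{"travel":[-0.0022,0,0.0039],"twist":[0,0,0]},{"travel":[-0.0025,0,0.0043],"twist":[0,0,0]},{"travel":[-0.0025,0,0.0043],"twist":[0,0,0]}]'
for i in 1 2; do python3 -m inch '[{"travel":[-0.0003,0,0.0005],"twist":[0,0,0]},{"travel":[-0.0005,0,0.0009],"twist":[0,0,0]},{"travel":[-0.0005,0,0.0009],"twist":[0,0,0]}]'; done
python3 -c "
from h import *
print(r.get_state()['q'])"
```

```text
time: 15.05
tool_pos: [0.5003, 0.0155, 0.0967]
tcp_rot: [-2.97, -0.304, -0.795]
ft_force: [-0.9, -0.2, -1.8]
grip_width: 0.0442
grasp_force: 24.0
time: 15.3
tool_pos: [0.5004, 0.0155, 0.0958]
tcp_rot: [-2.97, -0.304, -0.796]
ft_force: [0.1, 0.2, -2.3]
grip_width: 0.0437
grasp_force: 24.0
time: 15.55
tool_pos: [0.5009, 0.0157, 0.0956]
tcp_rot: [-2.969, -0.305, -0.798]
ft_force: [-3.8, 1.3, 10.2]
grip_width: 0.0438
grasp_force: 24.0
[-0.16178314  0.31611159  2.23407266  1.08886822  0.20321828  0.16984567]
```

```bash
python3 -m inch '[{"travel":[0.0001,0,-0.0003],"twist":[0,0,0]},{"travel":[0.0001,0,-0.0003],"twist":[0,0,0]}]'
python3 -m inch '[{"travel":[0,0,0],"twist":[0,0,0]},{"travel":[0,0,0],"twist":[0,0,0]},{"travel":[0,0,0],"twist":[0,0,0]},{"travel":[0,0,0],"twist":[0,0,0]},{"travel":[0,0,0],"twist":[0,0,0]}]' 0 
python3 -m inch '[{"travel":[0,0,0],"twist":[0,0,0]},{"travel":[0,0,0],"twist":[0,0,0]},{"travel":[0,0,0],"twist":[0,0,0]},{"travel":[0,0,0],"twist":[0,0,0]},{"travel":[0,0,0],"twist":[0,0,0]}]'
python3 - <<'E'
from h import *
h=snap('scene','s9');g=snap('side','d9')
cv2.imwrite('pics/c9.png',np.hstack([cv2.resize(h['img'][110:300,250:440],(400,400)),cv2.resize(g['img'][140:340,180:380],(400,400))])[:,:,::-1])
E
python3 up.py s9 d9
```

```text
time: 15.72
tool_pos: [0.5007, 0.0155, 0.0956]
tcp_rot: [-2.969, -0.305, -0.797]
ft_force: [-1.7, 0.9, 6.2]
grip_width: 0.0442
grasp_force: 24.0
time: 16.13
tool_pos: [0.5003, 0.0155, 0.095]
tcp_rot: [-2.97, -0.304, -0.796]
ft_force: [0.5, 0.1, 0.4]
grip_width: 0.0464
grasp_force: 0.0
time: 16.55
tool_pos: [0.5004, 0.0155, 0.0952]
tcp_rot: [-2.97, -0.305, -0.796]
ft_force: [0.1, -1.4, -0.2]
grip_width: 0.0467
grasp_force: 0.0
head exp [0.49099958 0.01359137 0.11156592] yaw 11.723180047455898
s9 893 min [[-0.04173936 -0.04274869 -0.11145693]] max [[ 0.04167195  0.03453501 -0.03055828]]
 face x 1 104 lean deg 0.22 yaw -0.39 at z=-.056: 0.0247
 face y -1 140 lean deg -0.5 yaw -3.4 at z=-.056: -0.0267
d9 690 min [[-0.04234226 -0.04059901 -0.11287423]] max [[ 0.04124914  0.04190857 -0.0464725 ]]
 face x -1 56 lean deg 0.31 yaw -0.84 at z=-.056: -0.0208
 face y 1 100 lean deg 0.29 yaw 1.82 at z=-.056: 0.0257
```

View pics/c9.png

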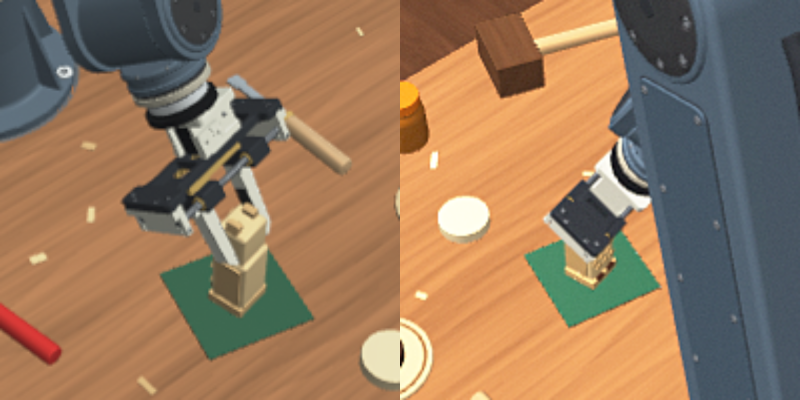

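The owl stands free on the mat at crop left (238,285). I open fully for a clear release, then take it up again.

```bash
Z='{"travel":[0,0,0],"twist":[0,0,0]}'
python3 -m inch '[{"travel":[0,0,0],"twist":[0,0,0]},{"travel":[0,0,0],"twist":[0,0,0]},{"travel":[0,0,0],"twist":[0,0,0]},{"travel":[0,0,0],"twist":[0,0,0]},{"travel":[0,0,0],"twist":[0,0,0]}]' -1 
python3 -m inch '[{"travel":[0,0,0],"twist":[0,0,0]},{"travel":[0,0,0],"twist":[0,0,0]},{"travel":[0,0,0],"twist":[0,0,0]},{"travel":[0,0,0],"twist":[0,0,0]},{"travel":[0,0,0],"twist":[0,0,0]}]'
python3 -m inch '[{"travel":[0,0,0],"twist":[0,0,0]},{"travel":[0,0,0],"twist":[0,0,0]},{"travel":[0,0,0],"twist":[0,0,0]},{"travel":[0,0,0],"twist":[0,0,0]},{"travel":[0,0,0],"twist":[0,0,0]}]'
python3 -m inch '[{"travel":[0,0,0],"twist":[0,0,0]},{"travel":[0,0,0],"twist":[0,0,0]},{"travel":[0,0,0],"twist":[0,0,0]},{"travel":[0,0,0],"twist":[0,0,0]},{"travel":[0,0,0],"twist":[0,0,0]}]' 0.8 16
python3 -m inch '[{"travel":[0,0,0],"twist":[0,0,0]},{"travel":[0,0,0],"twist":[0,0,0]},{"travel":[0,0,0],"twist":[0,0,0]},{"travel":[0,0,0],"twist":[0,0,0]},{"travel":[0,0,0],"twist":[0,0,0]}]'
python3 -m inch '[{"travel":[0,0,0],"twist":[0,0,0]},{"travel":[0.001,0,-0.0017],"twist":[0,0,0]},{"travel":[0.005,0,-0.0087],"twist":[0,0,0]},{"travel":[0.015,0,-0.026],"twist":[0,0,0]},{"travel":[0.030,0,-0.052],"twist":[0,0,0]}]' - 22
python3 -m inch '[{"travel":[0.010,0,-0.017],"twist":[0,0,0]},{"travel":[0.020,0,-0.035],"twist":[0,0,0]},{"travel":[0.025,0,-0.043],"twist":[0,0,0]},{"travel":[0.025,0,-0.043],"twist":[0,0,0]},{"travel":[0.025,0,-0.043],"twist":[0,0,0]}]'
python3 - <<'E'
from h import *
s=r.get_state();print(s['q'],s['ft_force']);go(s['tool_pos']+[.562-.4925,.2930-.0145,0])
h=snap('scene','s10');snap('side','d10')
E
python3 up.py s10 d10
```

```text
time: 17.07
tool_pos: [0.5003, 0.0155, 0.0951]
tcp_rot: [-2.97, -0.305, -0.796]
ft_force: [0.7, 0.7, -1.1]
grip_width: 0.0754
grasp_force: 0.0
time: 17.48
tool_pos: [0.5003, 0.0155, 0.0952]
tcp_rot: [-2.97, -0.304, -0.796]
ft_force: [0.1, -0.6, 0.2]
grip_width: 0.0929
grasp_force: 0.0
time: 17.9
tool_pos: [0.5003, 0.0155, 0.0951]
tcp_rot: [-2.97, -0.304, -0.796]
ft_force: [1.1, -0.3, -0.9]
grip_width: 0.0929
grasp_force: 0.0
time: 18.32
tool_pos: [0.5003, 0.0155, 0.0952]
tcp_rot: [-2.97, -0.305, -0.796]
ft_force: [0.9, -0.5, -0.2]
grip_width: 0.064
grasp_force: 0.0
time: 18.73
tool_pos: [0.5003, 0.0155, 0.0951]
tcp_rot: [-2.97, -0.304, -0.796]
ft_force: [-0.5, 0.2, -0.4]
grip_width: 0.0437
grasp_force: 16.0
time: 19.15
tool_pos: [0.499, 0.0158, 0.1503]
tcp_rot: [-2.97, -0.304, -0.789]
ft_force: [0.5, 1.4, -2.0]
grip_width: 0.044
grasp_force: 22.0
time: 19.57
tool_pos: [0.5005, 0.016, 0.2013]
tcp_rot: [-2.968, -0.306, -0.797]
ft_force: [-0.1, 0.8, -2.6]
grip_width: 0.0441
grasp_force: 22.0
[-0.16177131  0.08763499  2.14962433  0.43086762  0.44525099  0.85642447] [-0.06519726  0.82236472 -2.56107554]
shift [ 0.108  -0.2585  0.0626]
head exp [0.49075417 0.01411431 0.21669025] yaw 11.717467885645437
s10 625 min [[-0.01941436 -0.02918114 -0.10509674]] max [[ 0.02636395  0.01851216 -0.03084531]]
 face x 1 133 lean deg -0.43 yaw -0.04 at z=-.056: 0.0251
 face y -1 181 lean deg 0.31 yaw -3.45 at z=-.056: -0.0265
d10 490 min [[-0.02512232 -0.02132968 -0.10513472]] max [[ 0.02002398  0.02860875 -0.03558901]]
 face x -1 102 lean deg -0.45 yaw 0.32 at z=-.056: -0.0211
 face y 1 141 lean deg 0.88 yaw 2.55 at z=-.056: 0.0257
```

```bash
python3 -m inch '[{"travel":[0.010,-0.024,0.006],"twist":[0,0,0]},{"travel":[0.023,-0.055,0.013],"twist":[0,0,0]},{"travel":[0.036,-0.086,0.021],"twist":[0,0,0]},{"travel":[0.049,-0.117,0.028],"twist":[0,0,0]},{"travel":[0.062,-0.148,0.036],"twist":[0,0,0]}]'
python3 -m inch '[{"travel":[0.013,-0.031,0.0075],"twist":[0,0,0]},{"travel":[0.026,-0.062,0.015],"twist":[0,0,0]},{"travel":[0.037,-0.089,0.021],"twist":[0,0,0]},{"travel":[0.046,-0.1105,0.0266],"twist":[0,0,0]},{"travel":[0.046,-0.1105,0.0266],"twist":[0,0,0]}]'
python3 -m inch '[{"travel":[0,0,0],"twist":[0,0,0]},{"travel":[0,0,0],"twist":[0,0,0]},{"travel":[0,0,0],"twist":[0,0,0]}]'
python3 - <<'E'
from h import *
s=r.get_state();print(s['q'],s['ft_force'])
h=snap('scene','s11');g=snap('side','d11')
for f in(h,g):
    C=cloud(f);d=np.hypot(C[...,0]-.562,C[...,1]-.293)<.09;i=f['img'].astype(int);z=C[...,2]
    m=d&(z>.006)&(z<.017);print('plate',cv2.minEnclosingCircle(C[m][:,:2].astype(np.float32)))
    m=d&(z>.024)&(z<.036);print('wal',m.sum(),cv2.minEnclosingCircle(C[m][:,:2].astype(np.float32)),np.median(z[m]))
go(s['tool_pos']+[0,0,-.065])
E
python3 up.py s11 d11
```

```text
time: 20.08
tool_pos: [0.5404, 0.1771, 0.2]
tcp_rot: [-2.969, -0.305, -0.794]
ft_force: [1.4, -1.3, -1.3]
grip_width: 0.0437
grasp_force: 22.0
time: 20.5
tool_pos: [0.5703, 0.2981, 0.1996]
tcp_rot: [-2.967, -0.31, -0.794]
ft_force: [-0.1, -0.3, -2.2]
grip_width: 0.0437
grasp_force: 22.0
time: 20.75
tool_pos: [0.5699, 0.2934, 0.2006]
tcp_rot: [-2.969, -0.304, -0.795]
ft_force: [-0.2, 0.2, -1.4]
grip_width: 0.044
grasp_force: 22.0
[ 0.45704515  0.34460771  1.81295702 -0.26884988  0.48999163  2.02944358] [-0.23563398  0.15642423 -1.35305043]
plate ((0.5495721101760864, 0.28451651334762573), 0.0785805955529213)
wal 476 ((0.5627523064613342, 0.2917760908603668), 0.036481499671936035) 0.029474639079851706
plate ((0.5602979063987732, 0.29052889347076416), 0.08772444725036621)
wal 530 ((0.5634000897407532, 0.2951487600803375), 0.03621221333742142) 0.030204204219823172
shift [-0.0331  0.      0.0566]
head exp [0.56086335 0.29154687 0.21760442] yaw 11.68428960241054
s11 611 min [[-0.02072983 -0.02931648 -0.10735328]] max [[ 0.02557821  0.0158861  -0.03064637]]
 face x 1 72 lean deg 0.07 yaw 0.25 at z=-.056: 0.0247
 face y -1 236 lean deg 1.15 yaw -5.21 at z=-.056: -0.0258
d11 551 min [[-0.02536802 -0.02024894 -0.10544943]] max [[ 0.0176614   0.02767433 -0.03068815]]
 face x -1 182 lean deg 0.38 yaw 0.75 at z=-.056: -0.0203
 face y 1 96 lean deg 0.64 yaw 5.41 at z=-.056: 0.026
```

```bash
python3 -m inch '[{"travel":[-0.006,-0.001,0.0104],"twist":[0,0,0]},{"travel":[-0.015,-0.001,0.026],"twist":[0,0,0]},{"travel":[-0.023,-0.001,0.040],"twist":[0,0,0]},{"travel":[-0.030,-0.001,0.052],"twist":[0,0,0]},{"travel":[-0.0325,-0.001,0.0566],"twist":[0,0,0]}]'
python3 -m inch '[{"travel":[-0.0015,0,0.0026],"twist":[0,0,0]},{"travel":[-0.003,0,0.0052],"twist":[0,0,0]},{"travel":[-0.0045,0,0.0078],"twist":[0,0,0]},{"travel":[-0.005,0,0.0087],"twist":[0,0,0]},{"travel":[-0.005,0,0.0087],"twist":[0,0,0]}]'
python3 -m inch '[{"travel":[0,0,0],"twist":[0,0,0]},{"travel":[0,0,0],"twist":[0,0,0]},{"travel":[0,0,0],"twist":[0,0,0]}]'
```

```text
time: 21.27
tool_pos: [0.5695, 0.2944, 0.1341]
tcp_rot: [-2.97, -0.304, -0.793]
ft_force: [-0.0, -0.8, -1.9]
grip_width: 0.0441
grasp_force: 22.0
time: 21.68
tool_pos: [0.5704, 0.2955, 0.1263]
tcp_rot: [-2.968, -0.305, -0.797]
ft_force: [-0.2, -0.4, -1.2]
grip_width: 0.0439
grasp_force: 22.0
time: 21.93
tool_pos: [0.5704, 0.2956, 0.1264]
tcp_rot: [-2.968, -0.305, -0.797]
ft_force: [-0.4, -0.2, -2.0]
grip_width: 0.0441
grasp_force: 22.0
```

```bash
python3 -m inch '[{"travel":[-0.0007,0.0005,0.0013],"twist":[0,0,0]},{"travel":[-0.0015,0.001,0.0026],"twist":[0,0,0]},{"travel":[-0.0018,0.001,0.0031],"twist":[0,0,0]},{"travel":[-0.0018,0.001,0.0031],"twist":[0,0,0]}]'
python3 -m inch '[{"travel":[-0.0003,0,0.0005],"twist":[0,0,0]},{"travel":[-0.0005,0,0.0009],"twist":[0,0,0]},{"travel":[-0.0005,0,0.0009],"twist":[0,0,0]}]'
```

```text
time: 22.27
tool_pos: [0.5704, 0.2944, 0.1222]
tcp_rot: [-2.968, -0.305, -0.796]
ft_force: [-0.2, -0.2, -2.5]
grip_width: 0.0436
grasp_force: 22.0
time: 22.52
tool_pos: [0.5705, 0.2945, 0.1214]
tcp_rot: [-2.968, -0.305, -0.797]
ft_force: [0.8, 0.3, -2.1]
grip_width: 0.044
grasp_force: 22.0
```

```bash
python3 -m inch '[{"travel":[-0.0003,0,0.0005],"twist":[0,0,0]},{"travel":[-0.0003,0,0.0005],"twist":[0,0,0]},{"travel":[-0.0003,0,0.0005],"twist":[0,0,0]}]'
```

```text
time: 22.77
tool_pos: [0.5707, 0.2946, 0.1212]
tcp_rot: [-2.968, -0.305, -0.798]
ft_force: [0.1, -0.0, 1.7]
grip_width: 0.0441
grasp_force: 22.0
```

```bash
python3 -m inch '[{"travel":[0,0,0],"twist":[0,0,0]},{"travel":[0,0,0],"twist":[0,0,0]},{"travel":[0,0,0],"twist":[0,0,0]},{"travel":[0,0,0],"twist":[0,0,0]},{"travel":[0,0,0],"twist":[0,0,0]}]' 0
python3 -m inch '[{"travel":[0,0,0],"twist":[0,0,0]},{"travel":[0,0,0],"twist":[0,0,0]},{"travel":[0,0,0],"twist":[0,0,0]},{"travel":[0,0,0],"twist":[0,0,0]},{"travel":[0,0,0],"twist":[0,0,0]}]' -1
python3 -m inch '[{"travel":[0,0,0],"twist":[0,0,0]},{"travel":[0,0,0],"twist":[0,0,0]},{"travel":[0,0,0],"twist":[0,0,0]},{"travel":[0,0,0],"twist":[0,0,0]},{"travel":[0,0,0],"twist":[0,0,0]}]'
python3 -m inch '[{"travel":[0,0,-0.015],"twist":[0,0,0]},{"travel":[0,0,-0.04],"twist":[0,0,0]},{"travel":[0,0,-0.07],"twist":[0,0,0]},{"travel":[0,0,-0.10],"twist":[0,0,0]},{"travel":[0,0,-0.13],"twist":[0,0,0]}]'
python3 -m inch '[{"travel":[0,0,0],"twist":[0,0,0]},{"travel":[0,0,0],"twist":[0,0,0]},{"travel":[0,0,0],"twist":[0,0,0]}]'
python3 - <<'E'
from h import *
h=snap('scene','s12');g=snap('side','d12')
c,s=np.cos(np.radians(11.7)),np.sin(np.radians(11.7));A=np.array([[c,s,0],[-s,c,0],[0,0,1]])
for f in(h,g):
    C=cloud(f);d=np.hypot(C[...,0]-.562,C[...,1]-.293)<.06;z=C[...,2]
    m=d&(z>.06)&(z<.16);L=(C[m]-[.562,.293,0])@A.T;print(L.min(0),L.max(0))
cv2.imwrite('pics/c12.png',np.hstack([cv2.resize(h['img'][110:270,380:540],(400,400)),cv2.resize(g['img'][220:400,80:260],(400,400))])[:,:,::-1])
E
```

```text
time: 23.18
tool_pos: [0.5705, 0.2945, 0.1208]
tcp_rot: [-2.968, -0.305, -0.797]
ft_force: [-0.5, -0.2, -0.4]
grip_width: 0.0461
grasp_force: 0.0
time: 23.6
tool_pos: [0.5705, 0.2945, 0.1209]
tcp_rot: [-2.968, -0.305, -0.797]
ft_force: [-0.7, -1.0, -0.0]
grip_width: 0.0749
grasp_force: 0.0
time: 24.02
tool_pos: [0.5705, 0.2945, 0.1209]
tcp_rot: [-2.968, -0.305, -0.797]
ft_force: [-0.0, -0.5, 0.3]
grip_width: 0.0933
grasp_force: 0.0
time: 24.43
tool_pos: [0.5059, 0.281, 0.2343]
tcp_rot: [-2.968, -0.305, -0.796]
ft_force: [0.1, 0.1, 0.0]
grip_width: 0.0932
grasp_force: 0.0
time: 24.68
tool_pos: [0.5068, 0.2812, 0.2329]
tcp_rot: [-2.968, -0.305, -0.796]
ft_force: [-0.4, 0.4, -0.0]
grip_width: 0.0932
grasp_force: 0.0
[-0.02091374 -0.0317664   0.06039884] [0.02554652 0.02233849 0.15999559]
[-0.02491529 -0.02098882  0.06029822] [0.02132084 0.02805105 0.15949905]
```

View pics/c12.png

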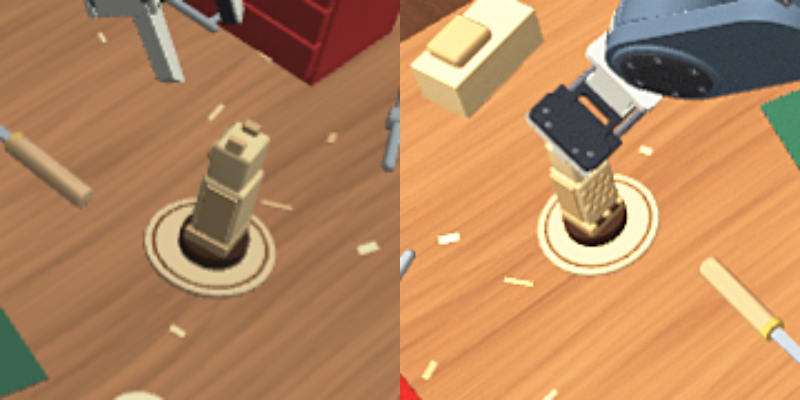

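The owl stands upright in the middle of the walnut on the plate, crop left (215,250), and the gripper is clear.

```bash
python3 -c "
from h import *
print(r.close_job())"
```

```text
the job is handed in; nothing more can be done
None
```

I handed the job in at about 25 s: the walnut disc is centred on the oak plate to within about 2 mm, the owl stood by itself on the felt mat and now stands upright in the middle of the disc; no verdict was returned.

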